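# Lay the rocking half-round gauge flat on the microscope carrier

### The arm

A 6-joint arm with a two-finger parallel gripper is mounted at the origin on the work surface. World frame = base frame: x ahead of the robot, y to its left, z up, the work surface at z = 0. Lengths are in m, angles in rad, forces in N, time in s.
With the tool pointing down it reaches from about 0.35 to 0.975 m from the base axis. Payload 4.9 kg.
Tool frame: the origin (TCP) lies at the very end of the fingers, on their centre line; the grasp point (between the pads) lies 19 mm behind it (manip.tcp_to_grasp is the distance from the TCP to the grasp point, in m); z points along the fingers, y is the direction in which the jaws open and shut (so a half turn about z gives the same grasp; the last joint's range is limited). The gripper opens to 85 mm and grips with 20 to 120 N. Pads are 22 mm wide; open, the fingers measure 114 mm over their backs; the gripper's body (76 mm by 85 mm) begins 54 mm behind the grasp point. The pads swing forward as they close: fully open they stand 13 mm farther back than shut.
Start: joints at [1.044, 0.053, 1.613, -0, 1.476, -0.119], TCP at [0.248, 0.574, 0.231] pointing down, gripper open.
Joint ranges: [-3.01, 3.01], [-1.01, 2.22], [0.06, 2.58], [-1.02, 4.17], [0.09, 2.62], [-3.14, 3.14]. Speed limits (rad/s): [2.57, 2.57, 3.14, 3.14, 3.14, 3.14].

### API

Orientations are given as a unit quaternion [w, x, y, z].
In Python, from plant import sensors, cams, job, finder, manip gives the robot as it stands.
- The arm moves only by the shell command python3 -m pendant 'ROWS'. ROWS is JSON, a list of rows, each an object of numbers: "wx", "wy", "wz": the turn, a rotation vector about the tool's x, y, z in degrees; "dx", "dy", "dz": the shift along the tool's x, y, z in m; "hand": the gripper's target within -1 to 1 (fully open at 1, half-way at 0, shut at -1). A call has 1 to 20 rows; each row is the pose to reach, as a shift and turn from the pose commanded when the call began, along the tool's axes at that moment; what a row does not reach only later rows make up. A row lasts 1/12 s, in which the tool goes at most 41.7 mm and 7.16 degrees, less where a joint would pass 70% of its speed; a pose out of reach is approached as far as the arm can. A call with a gripper value outside its range is refused whole. The fingers move at their own pace and stop on an object; the grip force is fixed at half the most. Time passes only in rows, so rows that repeat a pose let the fingers close. It gives the time, the measured TCP pose, the force and the opening at its end, in the units of the state.
- sensors.state(): the state, without advancing time (a new reading comes with each control period).
- cams.grab_frame(name): name is "scene" or "top" or "wrist"; returns (picture, depth): 420x560x3 uint8, red, green, blue; 420x560 float32, m along the optical axis (not along the pixel's ray), 0 where there is no reading.
- cams.calibration(name): a dict with "fov_y" (degrees; the focal length in pixels is half the picture's height over the tangent of half this angle, whatever the lens; pixels are square), "cx", "cy" (the principal point, pixels), "pose" (4x4, takes a point from camera to world coordinates); the wrist camera has in their place "hand_eye" (4x4, takes a point from camera to tool coordinates, whose origin is the TCP and whose axes are the flange's). Camera axes: x right, y down, z forward; pixel columns grow to the right and rows downward; lengths in m; the calibration is good to about 2 mm. A picture is of the moment at which its call begins: read the wrist's pose just before it. calibration takes no time and is no camera call.
- job.job_done(): hands the job in, once; it reports no verdict.
Trained networks look in the newest picture that a camera, given by its name, has taken for a name from the list of things; names that differ only in an ending like _2 or _b are one class to them, and where a whole thing is asked for, a point or a joint stands for the part that bears it (a point fixed in the world has none). Each returns a list of dicts, best first, with "score" (0 to 1); they miss things now and then, are a little off and sometimes report something else, mostly with a low value. They report only what shows in the picture. A call takes as long as a camera call.
- finder.look_for(camera, thing): "position" ([x, y, z] in m, in world coordinates, good to about 4 mm: the middle of the surface that is visible of it).
The state is a dict: "time": time; "joint_pos": joint angles; "joint_vel": joint speeds; "joint_efforts": joint torques, N m; "tool_pos": TCP position; "tool_rot": TCP orientation; "contact_force": force on the tool from outside, world axes, zero at the start; "ft_torque": the same for the moment, N m; "gripper_width": opening from 0.0 (shut) to 1.0 (fully open).
Only numpy, scipy, OpenCV 4.12 (cv2) and the standard library are available. Lean on these libraries where they do the work, as an engineer would, in place of code of your own. Each camera call takes 0.05 s, during which the arm holds its last target. There are 200 camera calls.

### The job

Two steel half-round radius gauges stand on their curved rims, the larger one still rocking. Steady the larger one and lay it on one of its broad D-shaped sides, flat and still, about the middle of the white glass of the specimen carrier, ready for the microscope. Leave the smaller half-round standing where it is.

Things in the scene. Friction and masses are not known exactly. Their poses are not given: they have to be found in the camera images.
- half_round: Larger steel half disc (D), radius 45 mm, straight edge 90 mm, 18 mm thick, 0.4 kg; starts on its curved rim, straight edge up, still rocking up to 10 degrees. Origin: centre of mass, mid-thickness, 19 mm from the straight edge, 26 mm from the rim's crown. x along the straight edge, y through the thickness, z from crown to straight edge. Leant sideways over 20 degrees it tips onto a broad side.
- small_half_round: The smaller half-round gauge, to be left alone: same steel, same form and axes, radius 28 mm (straight edge 56 mm), 18 mm thick, standing on its curved rim on the table; origin at its centre of mass, 12 mm below the straight edge.
- glass (a point): Middle of the upper face of the carrier's white glass, 12 mm above the table. The carrier is a fixed flat aluminium plate 170 x 170 x 12 mm, with the white glass, 130 x 130 mm, let in flush in its middle. x and y run along the plate's sides, z up.

How it is judged:
At the end, for the whole second after the job is handed in: The larger half-round lies on the carrier's glass on a broad side (own y within 7 degrees of vertical), its origin within 35 mm of the middle of the glass, released and at rest; the smaller half-round still stands on its rim within 30 mm of where it was ((angle between half_round's own y axis and vertical below 0.12 rad or angle between half_round's own y axis and vertical above 3.0216 rad) and horizontal distance between half_round and glass below 0.035 m and z of half_round in the frame of glass between 0.004 and 0.014 m and linear speed of half_round below 0.02 m/s and angular speed of half_round below 0.2 rad/s and angle between small_half_round's own y axis and vertical between 1.2 and 1.94 rad and distance of small_half_round from where it was at the start of the episode below 0.03 m); the robot touches nothing.
It fails at once if the smaller half-round is shifted by more than 30 mm or knocked over (distance of small_half_round from where it was at the start of the episode above 0.03 m or angle between small_half_round's own y axis and vertical below 0.9 rad or angle between small_half_round's own y axis and vertical above 2.24 rad).
It also fails if it takes over 43 s, if anything falls off the work surface, if the arm or the gripper's body presses on something with over 40 N, if the wrist force passes 120 N, or if a joint passes its speed limit or range.

## Working session

There is one attempt and no reset: what is moved stays moved. The work goes in short steps, Python scripts to look and compute and a shell command to move; the robot and the scene stay as the last step left them, time stands still between calls to the robot, and variables do not carry over. Pictures are saved under pics/ and viewed, about 8 in all and at most 12, crops included, and the job is handed in when it is done.

```bash
mkdir -p pics; cat > h.py <<'E'
from plant import sensors, cams, job, finder, manip
import numpy as np, cv2
from scipy.spatial.transform import Rotation as R
def tool():
    s=sensors.state(); q=s["tool_rot"]; T=np.eye(4); T[:3,:3]=R.from_quat([q[1],q[2],q[3],q[0]]).as_matrix(); T[:3,3]=s["tool_pos"]; return T,s
def cloud(n):
    T,s=tool(); c=cams.calibration(n); im,d=cams.grab_frame(n)
    f=im.shape[0]/2/np.tan(np.radians(c["fov_y"])/2); v,u=np.indices(d.shape)
    P=np.stack([(u-c["cx"])*d/f,(v-c["cy"])*d/f,d,np.ones_like(d)],-1)
    M=np.array(c["pose"]) if "pose" in c else T@np.array(c["hand_eye"])
    W=(P@M.T)[...,:3]; W[d==0]=np.nan; return im,W
E
python3 - <<'E'
from h import *
a,W=cloud("top")
for t in["half_round","small_half_round","glass"]:
    print(t,[(np.round(r["position"],3),round(r["score"],2)) for r in finder.look_for("top",t)][:3])
b,W2=cloud("scene")
for t in["half_round","small_half_round"]:
    print(t,[(np.round(r["position"],3),round(r["score"],2)) for r in finder.look_for("scene",t)][:3])
cv2.imwrite("pics/a.png",a[...,::-1]);cv2.imwrite("pics/b.png",b[...,::-1])
np.save("W.npy",W)
T,s=tool();print(np.round(T,3),s["time"],s["gripper_width"])
E
```

```text
half_round [(array([ 0.461, -0.154,  0.045]), 0.56)]
small_half_round [(array([ 0.62 , -0.121,  0.025]), 0.82)]
glass [(array([0.525, 0.215, 0.012]), 0.62)]
half_round []
small_half_round [(array([ 0.629, -0.125,  0.031]), 0.53)]
[[-0.918  0.397 -0.     0.248]
 [ 0.397  0.918 -0.     0.574]
 [ 0.    -0.    -1.     0.231]
 [ 0.     0.     0.     1.   ]] 0.35 1.0018337720155126
```

View pics/a.png

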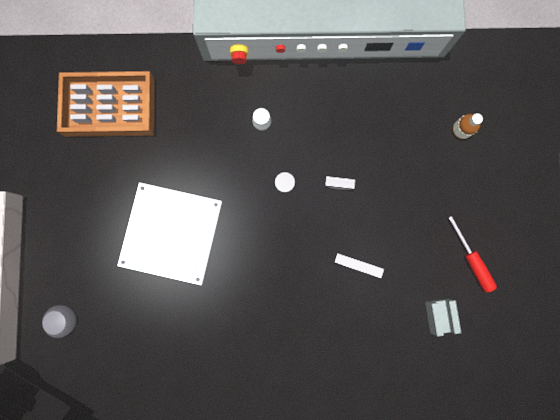

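View pics/b.png

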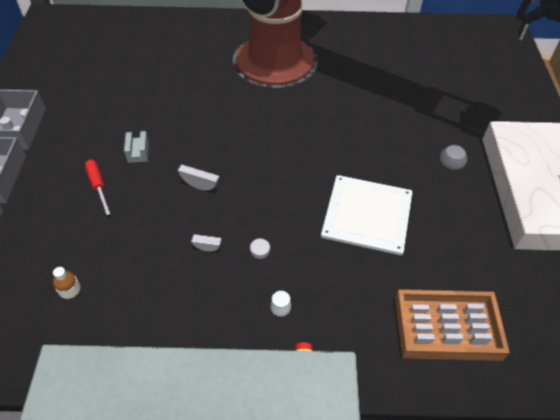

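```bash
python3 - <<'E'
from h import *
W=np.load("W.npy")
for n,c,r in[("big",(.461,-.154),.07),("small",(.62,-.121),.045)]:
    m=(np.hypot(W[...,0]-c[0],W[...,1]-c[1])<r)&(W[...,2]>.012)
    P=W[m];v,u=np.where(m);zt=np.percentile(P[:,2],95)
    Q=P[P[:,2]>zt-.014];(cx,cy),(w,h),a=cv2.minAreaRect((Q[:,:2]*1000).astype(np.float32))
    l=np.linalg.svd(Q[:,:2]-Q[:,:2].mean(0))[2][0]
    print(n,len(P),u.min(),u.max(),v.min(),v.max(),"z",P[:,2].max(),zt,"c",cx,cy,w,h,a,"dir",np.degrees(np.arctan2(l[1],l[0])))
m=(abs(W[...,2]-.012)<.004)&(np.hypot(W[...,0]-.525,W[...,1]-.215)<.14)
print(cv2.minAreaRect((W[m][:,:2]*1000).astype(np.float32)))
E
```

```text
big 485 334 382 254 277 z 0.051470295895870044 0.049508619701584156 c 461.4071044921875 -150.49691772460938 89.73774719238281 18.062135696411133 70.00860595703125 dir 70.19966517275029
small 297 325 354 177 189 z 0.03214644280235168 0.03052271018092705 c 622.4115600585938 -122.30615234375 55.83259582519531 18.576187133789062 82.6927261352539 dir -97.4065963576699
((529.5914306640625, 213.26637268066406), (170.983642578125, 169.90213012695312), 76.33757019042969)
```

The top view shows the large gauge at pixel (359,265), the small one at (340,183) and the carrier at (170,234). The scene view agrees: large (198,178), small (206,243), carrier (368,214). I'll hover over the large one with the jaws across its thickness.

```bash
python3 -m pendant '[{"dx":-0.483,"dy":-0.58,"dz":0.08,"wz":86.5},{"dx":-0.483,"dy":-0.58,"dz":0.08,"wz":86.5},{"dx":-0.483,"dy":-0.58,"dz":0.08,"wz":86.5},{"dx":-0.483,"dy":-0.58,"dz":0.08,"wz":86.5},{"dx":-0.483,"dy":-0.58,"dz":0.08,"wz":86.5},{"dx":-0.483,"dy":-0.58,"dz":0.08,"wz":86.5},{"dx":-0.483,"dy":-0.58,"dz":0.08,"wz":86.5},{"dx":-0.483,"dy":-0.58,"dz":0.08,"wz":86.5},{"dx":-0.483,"dy":-0.58,"dz":0.08,"wz":86.5},{"dx":-0.483,"dy":-0.58,"dz":0.08,"wz":86.5},{"dx":-0.483,"dy":-0.58,"dz":0.08,"wz":86.5},{"dx":-0.483,"dy":-0.58,"dz":0.08,"wz":86.5},{"dx":-0.483,"dy":-0.58,"dz":0.08,"wz":86.5},{"dx":-0.483,"dy":-0.58,"dz":0.08,"wz":86.5},{"dx":-0.483,"dy":-0.58,"dz":0.08,"wz":86.5},{"dx":-0.483,"dy":-0.58,"dz":0.08,"wz":86.5},{"dx":-0.483,"dy":-0.58,"dz":0.08,"wz":86.5},{"dx":-0.483,"dy":-0.58,"dz":0.08,"wz":86.5},{"dx":-0.483,"dy":-0.58,"dz":0.08,"wz":86.5},{"dx":-0.483,"dy":-0.58,"dz":0.08,"wz":86.5}]'
python3 - <<'E'
from h import *
a,W=cloud("wrist"); cv2.imwrite("pics/c.png",a[...,::-1])
T,s=tool();print(np.round(T,3),s["joint_pos"])
m=(np.hypot(W[...,0]-.461,W[...,1]+.152)<.065)&(W[...,2]>.03)&(W[...,2]<.075)
Q=W[m]; print(len(Q),Q.min(0),Q.max(0))
print(cv2.minAreaRect((Q[:,:2]*1000).astype(np.float32)))
l=np.linalg.svd(Q[:,:2]-Q[:,:2].mean(0),full_matrices=False)[2][0];print(np.degrees(np.arctan2(l[1],l[0])))
E
```

```text
[[-0.918  0.397 -0.     0.248]
 [ 0.397  0.918 -0.     0.574]
 [ 0.    -0.    -1.     0.231]
 [ 0.     0.     0.     1.   ]] [ 1.04402398e+00  5.28100010e-02  1.61310197e+00  1.87498505e-05
  1.47599936e+00 -1.19002003e-01]invalid input
Traceback (most recent call last):
ValueError: zero-size array to reduction operation minimum which has no identity
```

View pics/c.png

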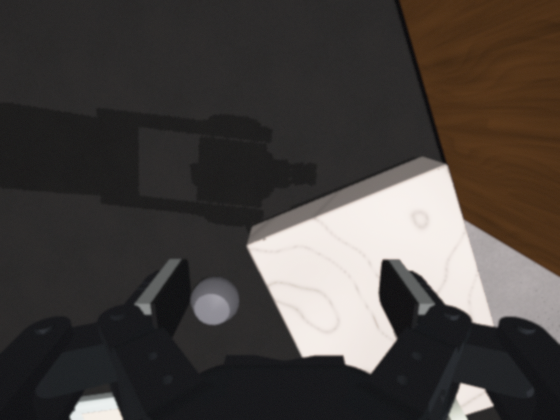

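The picture shows the arm hasn't moved: the call was refused as invalid. The rows probably need every key, including "hand", so I'll try a short call first.

```bash
python3 -m pendant '[{"wx":0,"wy":0,"wz":7,"dx":-0.024,"dy":-0.029,"dz":0.0,"hand":1}]'
```

```text
time: 0.48
tool_pos: [0.2573, 0.5403, 0.2305]
tool_rot: [-0.001, 0.261, 0.965, 0.0]
contact_force: [0.8, -1.1, 0.4]
gripper_width: 1.001
```

```bash
python3 -m pendant '[{"dx":-0.523,"dy":-0.491,"dz":0.08,"wx":0,"wy":0,"wz":79.5,"hand":1},{"dx":-0.523,"dy":-0.491,"dz":0.08,"wx":0,"wy":0,"wz":79.5,"hand":1},{"dx":-0.523,"dy":-0.491,"dz":0.08,"wx":0,"wy":0,"wz":79.5,"hand":1},{"dx":-0.523,"dy":-0.491,"dz":0.08,"wx":0,"wy":0,"wz":79.5,"hand":1},{"dx":-0.523,"dy":-0.491,"dz":0.08,"wx":0,"wy":0,"wz":79.5,"hand":1},{"dx":-0.523,"dy":-0.491,"dz":0.08,"wx":0,"wy":0,"wz":79.5,"hand":1},{"dx":-0.523,"dy":-0.491,"dz":0.08,"wx":0,"wy":0,"wz":79.5,"hand":1},{"dx":-0.523,"dy":-0.491,"dz":0.08,"wx":0,"wy":0,"wz":79.5,"hand":1},{"dx":-0.523,"dy":-0.491,"dz":0.08,"wx":0,"wy":0,"wz":79.5,"hand":1},{"dx":-0.523,"dy":-0.491,"dz":0.08,"wx":0,"wy":0,"wz":79.5,"hand":1},{"dx":-0.523,"dy":-0.491,"dz":0.08,"wx":0,"wy":0,"wz":79.5,"hand":1},{"dx":-0.523,"dy":-0.491,"dz":0.08,"wx":0,"wy":0,"wz":79.5,"hand":1},{"dx":-0.523,"dy":-0.491,"dz":0.08,"wx":0,"wy":0,"wz":79.5,"hand":1},{"dx":-0.523,"dy":-0.491,"dz":0.08,"wx":0,"wy":0,"wz":79.5,"hand":1},{"dx":-0.523,"dy":-0.491,"dz":0.08,"wx":0,"wy":0,"wz":79.5,"hand":1},{"dx":-0.523,"dy":-0.491,"dz":0.08,"wx":0,"wy":0,"wz":79.5,"hand":1},{"dx":-0.523,"dy":-0.491,"dz":0.08,"wx":0,"wy":0,"wz":79.5,"hand":1},{"dx":-0.523,"dy":-0.491,"dz":0.08,"wx":0,"wy":0,"wz":79.5,"hand":1},{"dx":-0.523,"dy":-0.491,"dz":0.08,"wx":0,"wy":0,"wz":79.5,"hand":1},{"dx":-0.523,"dy":-0.491,"dz":0.08,"wx":0,"wy":0,"wz":79.5,"hand":1}]'
python3 - <<'E'
from h import *
a,W=cloud("wrist"); cv2.imwrite("pics/d.png",a[...,::-1])
T,s=tool();print(np.round(T,3),np.round(s["joint_pos"],3))
m=(np.hypot(W[...,0]-.461,W[...,1]+.152)<.065)&(W[...,2]>.03)&(W[...,2]<.065)
Q=W[m]; print(len(Q))
if len(Q):
  print(Q.min(0),Q.max(0),cv2.minAreaRect((Q[:,:2]*1000).astype(np.float32)))
  l=np.linalg.svd(Q[:,:2]-Q[:,:2].mean(0),full_matrices=False)[2][0];print(np.degrees(np.arctan2(l[1],l[0])))
E
```

```text
time: 2.15
tool_pos: [0.4612, -0.1504, 0.1511]
tool_rot: [-0.001, 0.819, 0.574, -0.0]
contact_force: [0.2, -0.6, 0.9]
gripper_width: 0.998
[[ 0.34   0.941 -0.     0.461]
 [ 0.941 -0.34   0.001 -0.15 ]
 [ 0.001 -0.001 -1.     0.151]
 [ 0.     0.     0.     1.   ]] [-4.680e-01 -2.280e-01  2.012e+00  1.000e-03  1.358e+00 -1.210e-01]
2365
[ 0.43632745 -0.19781654  0.04142096] [ 0.48237071 -0.10833883  0.0475209 ] ((459.37841796875, -153.04208374023438), (89.7989730834961, 18.029582977294922), 69.53734588623047)
-109.95330797471343
```

View pics/d.png

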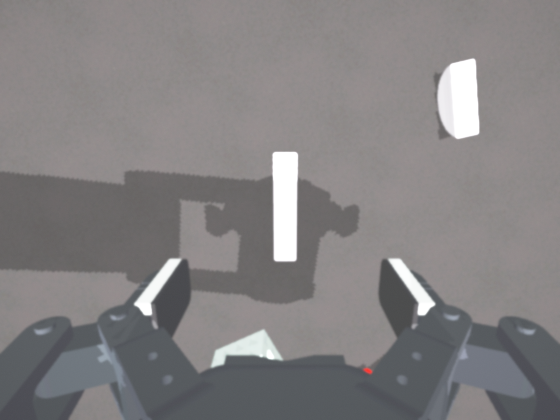

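The wrist view shows the large gauge level at (285,206) between the jaws and the small one clear at (462,98). I'll descend and close.

```bash
python3 -m pendant '[{"dx":-0.003,"dy":-0.001,"dz":0.03,"wx":0,"wy":0,"wz":0,"hand":1},{"dx":-0.003,"dy":-0.001,"dz":0.06,"wx":0,"wy":0,"wz":0,"hand":1},{"dx":-0.003,"dy":-0.001,"dz":0.09,"wx":0,"wy":0,"wz":0,"hand":0.6},{"dx":-0.003,"dy":-0.001,"dz":0.115,"wx":0,"wy":0,"wz":0,"hand":0.3},{"dx":-0.003,"dy":-0.001,"dz":0.131,"wx":0,"wy":0,"wz":0,"hand":0},{"dx":-0.003,"dy":-0.001,"dz":0.131,"wx":0,"wy":0,"wz":0,"hand":-0.2},{"dx":-0.003,"dy":-0.001,"dz":0.131,"wx":0,"wy":0,"wz":0,"hand":-0.3},{"dx":-0.003,"dy":-0.001,"dz":0.131,"wx":0,"wy":0,"wz":0,"hand":-0.4},{"dx":-0.003,"dy":-0.001,"dz":0.131,"wx":0,"wy":0,"wz":0,"hand":-1},{"dx":-0.003,"dy":-0.001,"dz":0.131,"wx":0,"wy":0,"wz":0,"hand":-1},{"dx":-0.003,"dy":-0.001,"dz":0.131,"wx":0,"wy":0,"wz":0,"hand":-1},{"dx":-0.003,"dy":-0.001,"dz":0.131,"wx":0,"wy":0,"wz":0,"hand":-1},{"dx":-0.003,"dy":-0.001,"dz":0.131,"wx":0,"wy":0,"wz":0,"hand":-1},{"dx":-0.003,"dy":-0.001,"dz":0.131,"wx":0,"wy":0,"wz":0,"hand":-1}]'
```

```text
time: 3.37
tool_pos: [0.4609, -0.1531, 0.0226]
tool_rot: [0.001, 0.819, 0.574, 0.001]
contact_force: [-0.5, 2.6, 7.1]
gripper_width: 0.195
```

Gripped (16.6 mm of opening). Now lift, then carry over to the glass.

```bash
python3 -m pendant '[{"dx":0,"dy":0,"dz":-0.03,"wx":0,"wy":0,"wz":0,"hand":-1},{"dx":0,"dy":0,"dz":-0.06,"wx":0,"wy":0,"wz":0,"hand":-1},{"dx":0,"dy":0,"dz":-0.09,"wx":0,"wy":0,"wz":0,"hand":-1},{"dx":0.02,"dy":-0.002,"dz":-0.118,"wx":0,"wy":0,"wz":-2,"hand":-1},{"dx":0.05,"dy":-0.006,"dz":-0.118,"wx":0,"wy":0,"wz":-5,"hand":-1},{"dx":0.085,"dy":-0.01,"dz":-0.118,"wx":0,"wy":0,"wz":-9,"hand":-1},{"dx":0.12,"dy":-0.014,"dz":-0.118,"wx":0,"wy":0,"wz":-13,"hand":-1},{"dx":0.155,"dy":-0.018,"dz":-0.118,"wx":0,"wy":0,"wz":-17,"hand":-1},{"dx":0.19,"dy":-0.022,"dz":-0.118,"wx":0,"wy":0,"wz":-21,"hand":-1},{"dx":0.225,"dy":-0.026,"dz":-0.118,"wx":0,"wy":0,"wz":-25,"hand":-1},{"dx":0.26,"dy":-0.03,"dz":-0.118,"wx":0,"wy":0,"wz":-29,"hand":-1},{"dx":0.295,"dy":-0.034,"dz":-0.118,"wx":0,"wy":0,"wz":-33,"hand":-1},{"dx":0.33,"dy":-0.038,"dz":-0.118,"wx":0,"wy":0,"wz":-37,"hand":-1},{"dx":0.36,"dy":-0.041,"dz":-0.118,"wx":0,"wy":0,"wz":-40,"hand":-1},{"dx":0.384,"dy":-0.043,"dz":-0.118,"wx":0,"wy":0,"wz":-42,"hand":-1},{"dx":0.384,"dy":-0.043,"dz":-0.118,"wx":0,"wy":0,"wz":-42,"hand":-1},{"dx":0.384,"dy":-0.043,"dz":-0.118,"wx":0,"wy":0,"wz":-42,"hand":-1}]'
python3 - <<'E'
from h import *
a,W=cloud("wrist"); cv2.imwrite("pics/e.png",a[...,::-1])
T,s=tool();print(np.round(T,3),np.round(s["joint_pos"],3))
v,u=np.where((a.min(-1)>0)&(abs(W[...,2]-.012)<.004))
Q=W[v,u];print(Q[:,:2].min(0),Q[:,:2].max(0))
E
```

```text
time: 4.78
tool_pos: [0.549, 0.2237, 0.1376]
tool_rot: [-0.0, 0.557, 0.83, -0.001]
contact_force: [-0.8, 0.3, -4.7]
gripper_width: 0.199
[[-0.377  0.926 -0.001  0.549]
 [ 0.926  0.377 -0.001  0.223]
 [-0.    -0.002 -1.     0.138]
 [ 0.     0.     0.     1.   ]] [ 2.600e-01  5.200e-02  1.774e+00 -1.000e-03  1.317e+00 -1.260e-01]
[0.42677351 0.12762122] [0.88828776 0.37313038]
```

View pics/e.png

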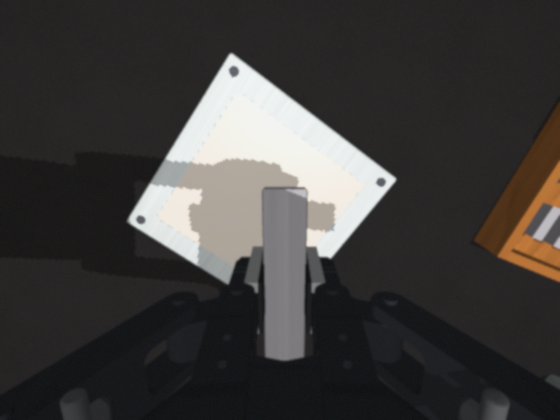

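The gauge is held level at (284,270) above the carrier. Now tilt 40° and lower to just above contact.

```bash
python3 -m pendant '[{"dx":0,"dy":0,"dz":0,"wx":-5,"wy":0,"wz":0,"hand":-1},{"dx":0,"dy":0,"dz":0,"wx":-10,"wy":0,"wz":0,"hand":-1},{"dx":0,"dy":0,"dz":0,"wx":-16,"wy":0,"wz":0,"hand":-1},{"dx":0,"dy":0,"dz":0,"wx":-22,"wy":0,"wz":0,"hand":-1},{"dx":0,"dy":0,"dz":0.02,"wx":-28,"wy":0,"wz":0,"hand":-1},{"dx":0,"dy":0,"dz":0.04,"wx":-34,"wy":0,"wz":0,"hand":-1},{"dx":0,"dy":0,"dz":0.06,"wx":-40,"wy":0,"wz":0,"hand":-1},{"dx":0,"dy":0,"dz":0.08,"wx":-40,"wy":0,"wz":0,"hand":-1},{"dx":0,"dy":0,"dz":0.092,"wx":-40,"wy":0,"wz":0,"hand":-1},{"dx":0,"dy":0,"dz":0.092,"wx":-40,"wy":0,"wz":0,"hand":-1},{"dx":0,"dy":0,"dz":0.092,"wx":-40,"wy":0,"wz":0,"hand":-1}]'
python3 - <<'E'
from h import *
T,s=tool();print(np.round(T,3),np.round(s["joint_pos"],3))
P=T@np.array([0,-.009,.022,1]);print(P)
a,W=cloud("scene");cv2.imwrite("pics/f.png",cv2.resize(a[130:270,270:450,::-1],None,fx=4,fy=4))
E
```

```text
time: 5.75
tool_pos: [0.5485, 0.2217, 0.0451]
tool_rot: [0.19, 0.525, 0.78, 0.283]
contact_force: [-0.0, 0.1, -4.3]
gripper_width: 0.195
[[-0.376  0.712  0.594  0.549]
 [ 0.927  0.288  0.241  0.222]
 [ 0.     0.641 -0.768  0.045]
 [ 0.     0.     0.     1.   ]] [ 0.203 -0.152  2.272  0.343  0.354 -0.463]
[0.55517792 0.22438218 0.02247539 1.        ]
```

View pics/f.png

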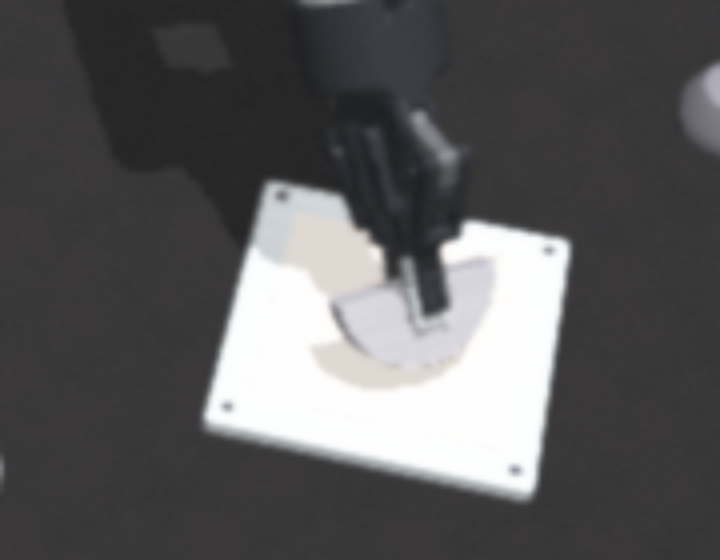

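The scene crop shows the gauge tilted just above the glass, crown near (410,365), about 10 mm up. Lowering straight down to touch.

```bash
python3 -m pendant '[{"dx":0,"dy":-0.003,"dz":0.004,"wx":0,"wy":0,"wz":0,"hand":-1},{"dx":0,"dy":-0.0055,"dz":0.0065,"wx":0,"wy":0,"wz":0,"hand":-1},{"dx":0,"dy":-0.006,"dz":0.0072,"wx":0,"wy":0,"wz":0,"hand":-1},{"dx":0,"dy":-0.006,"dz":0.0072,"wx":0,"wy":0,"wz":0,"hand":-1}]'
```

```text
time: 6.13
tool_pos: [0.5496, 0.2229, 0.0369]
tool_rot: [0.191, 0.525, 0.78, 0.284]
contact_force: [0.4, -0.1, -4.7]
gripper_width: 0.197
```

```bash
python3 -m pendant '[{"dx":0,"dy":-0.0007,"dz":0.0008,"wx":0,"wy":0,"wz":0,"hand":-1},{"dx":0,"dy":-0.0007,"dz":0.0008,"wx":0,"wy":0,"wz":0,"hand":-1}]'; python3 -m pendant '[{"dx":0,"dy":-0.0007,"dz":0.0008,"wx":0,"wy":0,"wz":0,"hand":-1},{"dx":0,"dy":-0.0007,"dz":0.0008,"wx":0,"wy":0,"wz":0,"hand":-1}]'
```

```text
time: 6.3
tool_pos: [0.5495, 0.223, 0.0359]
tool_rot: [0.191, 0.524, 0.78, 0.284]
contact_force: [-0.2, -0.4, -4.9]
gripper_width: 0.201
time: 6.47
tool_pos: [0.5496, 0.2229, 0.0349]
tool_rot: [0.191, 0.525, 0.78, 0.284]
contact_force: [0.0, 0.8, -3.9]
gripper_width: 0.201
```

```bash
python3 -m pendant '[{"dx":0,"dy":-0.0009,"dz":0.0011,"wx":0,"wy":0,"wz":0,"hand":-1},{"dx":0,"dy":-0.0009,"dz":0.0011,"wx":0,"wy":0,"wz":0,"hand":-1}]'; python3 -c "
from h import *
print(tool()[1]['joint_pos'])"
```

```text
time: 6.63
tool_pos: [0.5503, 0.2231, 0.0344]
tool_rot: [0.192, 0.524, 0.779, 0.285]
contact_force: [-2.2, -0.3, 0.7]
gripper_width: 0.197
[ 0.20445194 -0.12177305  2.26992861  0.37571982  0.32250566 -0.49777077]
```

Contact made. Open a little so it leans on the lower finger, then draw back along the tool axis.

```bash
python3 -m pendant '[{"dx":0,"dy":0,"dz":-0.001,"wx":0,"wy":0,"wz":0,"hand":-0.5},{"dx":0,"dy":0,"dz":-0.002,"wx":0,"wy":0,"wz":0,"hand":-0.4},{"dx":0,"dy":0,"dz":-0.004,"wx":0,"wy":0,"wz":0,"hand":-0.3},{"dx":0,"dy":0,"dz":-0.006,"wx":0,"wy":0,"wz":0,"hand":-0.25},{"dx":0,"dy":0,"dz":-0.006,"wx":0,"wy":0,"wz":0,"hand":-0.2},{"dx":0,"dy":0,"dz":-0.006,"wx":0,"wy":0,"wz":0,"hand":-0.2}]'
python3 - <<'E'
from h import *
a,W=cloud("scene");cv2.imwrite("pics/g.png",cv2.resize(a[130:270,270:450,::-1],None,fx=4,fy=4))
E
```

```text
time: 7.13
tool_pos: [0.5459, 0.2214, 0.0382]
tool_rot: [0.191, 0.525, 0.78, 0.284]
contact_force: [-1.6, -0.8, 0.3]
gripper_width: 0.399
```

View pics/g.png

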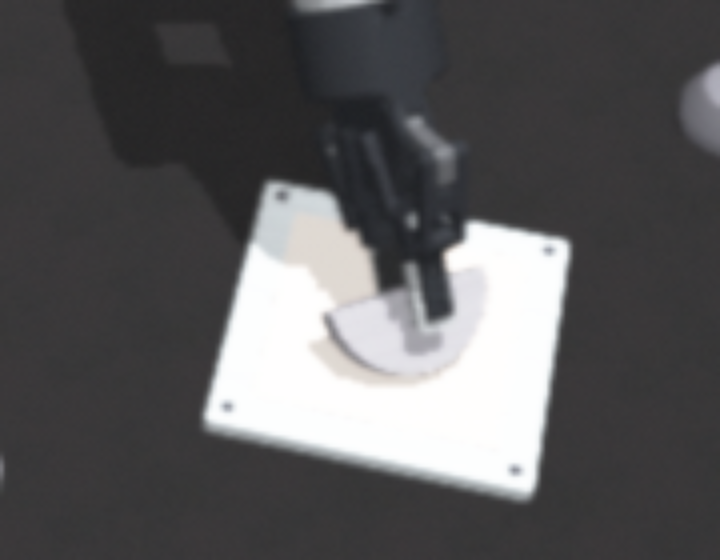

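The gauge now leans on the lower finger, crown at about (405,375). Withdrawing.

```bash
python3 -m pendant '[{"dx":0,"dy":0,"dz":-0.006,"wx":0,"wy":0,"wz":0,"hand":-0.2},{"dx":0,"dy":0,"dz":-0.012,"wx":0,"wy":0,"wz":0,"hand":-0.2},{"dx":0,"dy":0,"dz":-0.018,"wx":0,"wy":0,"wz":0,"hand":-0.2},{"dx":0,"dy":0,"dz":-0.024,"wx":0,"wy":0,"wz":0,"hand":-0.2},{"dx":0,"dy":0,"dz":-0.03,"wx":0,"wy":0,"wz":0,"hand":-0.2},{"dx":0,"dy":0,"dz":-0.036,"wx":0,"wy":0,"wz":0,"hand":-0.2},{"dx":0,"dy":0,"dz":-0.044,"wx":0,"wy":0,"wz":0,"hand":-0.2},{"dx":0,"dy":0,"dz":-0.06,"wx":0,"wy":0,"wz":0,"hand":-0.2},{"dx":0,"dy":0,"dz":-0.085,"wx":0,"wy":0,"wz":0,"hand":-0.2},{"dx":0,"dy":0,"dz":-0.12,"wx":0,"wy":0,"wz":0,"hand":-0.2},{"dx":0,"dy":0,"dz":-0.15,"wx":0,"wy":0,"wz":0,"hand":-0.2},{"dx":0,"dy":0,"dz":-0.15,"wx":0,"wy":0,"wz":0,"hand":-0.2},{"dx":0,"dy":0,"dz":-0.15,"wx":0,"wy":0,"wz":0,"hand":-0.2},{"dx":0,"dy":0,"dz":-0.15,"wx":0,"wy":0,"wz":0,"hand":-0.2}]'
python3 - <<'E'
from h import *
T,s=tool();print(s["time"],s["tool_pos"])
a,W=cloud("top")
for n in("half_round","small_half_round"):
  print(n,[(np.round(r["position"],3),round(r["score"],2)) for r in finder.look_for("top",n)][:2])
m=(np.hypot(W[...,0]-.528,W[...,1]-.214)<.09)&(W[...,2]>.02)&(W[...,2]<.06)
Q=W[m];print(len(Q),Q.mean(0),Q.std(0),np.percentile(Q[:,2],[2,50,98]),cv2.minAreaRect((Q[:,:2]*1000).astype(np.float32)))
c,res,_,_=np.linalg.lstsq(np.c_[Q[:,:2],np.ones(len(Q))],Q[:,2],rcond=None);print("tilt",np.degrees(np.hypot(c[0],c[1])))
m=(abs(W[...,2]-.012)<.004)&(np.hypot(W[...,0]-.528,W[...,1]-.214)<.13)
print(cv2.minAreaRect((W[m][:,:2]*1000).astype(np.float32)))
cv2.imwrite("pics/i.png",a[...,::-1])
E
```

```text
time: 8.35
tool_pos: [0.4566, 0.185, 0.1531]
tool_rot: [0.191, 0.524, 0.78, 0.284]
contact_force: [0.2, -0.0, -1.2]
gripper_width: 0.398
8.35 [0.45656606 0.18496132 0.15309275]
half_round [(array([0.532, 0.212, 0.03 ]), 0.79)]
small_half_round [(array([ 0.622, -0.119,  0.027]), 0.59)]
889 [0.53342111 0.21354246 0.02963006] [0.01406541 0.02169254 0.00181489] [0.02514073 0.02973533 0.03281433] ((536.9197998046875, 215.03744506835938), (44.74148178100586, 89.01805877685547), 22.018720626831055)
tilt 0.8402000437232012
((529.7049560546875, 213.37913513183594), (171.0642547607422, 169.81768798828125), 76.30633544921875)
```

View pics/i.png

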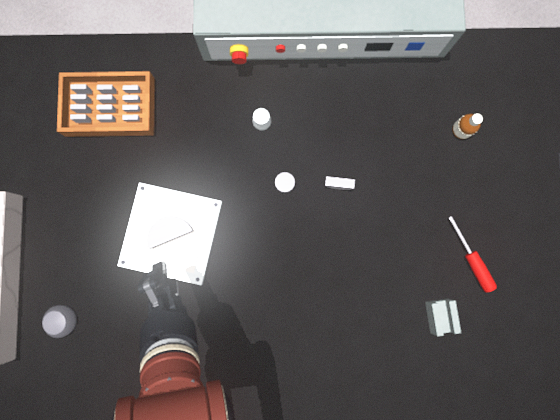

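The large gauge lies flat at (170,234) on the glass, about 4 mm off centre. The small one still stands at (340,183), and the arm is clear of both.

```bash
python3 -c "
from plant import job; print(job.job_done())"
```

```text
the job is handed in; nothing more can be done
None
```

The larger half-round is lying on a broad side near the middle of the white glass. The job was handed in at about 8.5 s of the 43 s allowed. I gripped the gauge across its thickness, carried it over and tilted it 40°. With its rim on the glass I eased the jaws open and drew the fingers back until it settled flat.

**Large gauge:** in the last top view its upper face is at z of about 30 mm, as expected for 18 mm of steel on 12 mm of carrier. It is tilted about 0.8°, and its middle is about 4 mm from the centre of the glass, within the 35 mm allowed. I took only one picture after release, so "at rest" was not measured separately.

**Small gauge:** it still stands at its starting place, with the finder's readings before and after agreeing within about 3 mm.

**Gripper:** the fingers were open and about 0.15 m from the grasp position, touching nothing.

My first move command was refused as invalid because each row needs every field filled in. Nothing moved, and no check failed or disagreed.

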